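Turn the spice turntable by its rim until the honey is at the front

ROBOT

A 7-joint arm with a two-finger parallel gripper is mounted at the origin on a cart in front of the work surface, level with it; the furniture and walls round the work are solid. World frame = base frame: x ahead of the robot, y to its left, z up, the work surface at z = 0. Lengths are in m, angles in rad, forces in N, time in s.
With the tool pointing down it reaches from about 0.4 to 0.85 m from the base axis. Payload 4.5 kg.
Tool frame: the origin (TCP) lies midway between the tips of the shut fingers; the grasp point (between the pads) lies 19 mm behind it; z points along the fingers, y is the line along which they close (so a half turn about z gives the same grasp; the last joint's range is limited). The gripper opens to 85 mm and grips with 20 to 120 N. Pads are 22 mm wide; open, the fingers measure 114 mm over their backs; the gripper's body (76 mm by 85 mm) begins 54 mm behind the grasp point. The pads swing forward as they close: fully open they stand 13 mm farther back than shut.
Start: joints at [-1.309, 0.689, -0.195, 1.565, 0.157, 0.902, -0.215], TCP at [0.141, 0.609, 0.231] pointing down, gripper open.
Joint ranges: [-3.01, 3.01], [-0.46, 2.08], [-1.47, 1.51], [0.13, 2.56], [-1, 4.14], [0.04, 2.09], [-2.66, 2.66]. Speed limits (rad/s): [2.57, 2.57, 3.14, 3.14, 3.14, 3.14, 3.14].

INTERFACE

Orientations are given as [roll, pitch, yaw] about the fixed x, y, z axes, in that order (R = Rz(yaw) Ry(pitch) Rx(roll)).
In Python, from bench import robot, eyes, ticket gives the robot as it stands. The module is installed in compiled form; this text tells all that it offers.
- The arm moves only by the shell command python3 -m jog 'ROWS' [FORCE]. ROWS is JSON, one flat list of numbers, 7 for each row, row after row: the shift along the tool's x, y, z in units of 0.5 m (1.0 is 0.5 m), then the turn, a rotation vector about the tool's x, y, z in units of 45 degrees (1.0 is 45 degrees), then the gripper command: -1 is fully open, 1 is shut, values between are in proportion. A call has 1 to 8 rows; each row is the pose to reach, as a shift and turn from the pose commanded when the call began, along the tool's axes at that moment; what a row does not reach only later rows make up. A row lasts 1/10 s, in which the tool goes at most 50 mm and 8.59 degrees, less where a joint would pass 70% of its speed; a pose out of reach is approached as far as the arm can. A call with a number of a shift or a turn outside -1 to 1 is refused whole. A call with a gripper value outside its range is refused whole. The fingers move at their own pace and stop on an object; FORCE is the grip in N (left out, the last holds). Time passes only in rows, so rows that repeat a pose let the fingers close. It gives the time, the measured TCP pose, the force, the opening and the grip force at its end, in the units of the state.
- robot.get_state(): the state, without advancing time (a new reading comes with each control period).
- eyes.capture(name): name is "side" or "top"; returns the picture (384x512x3 uint8, red, green, blue); there is no depth.
- eyes.camera_params(name): a dict with "fovy" (degrees; the focal length in pixels is half the picture's height over the tangent of half this angle, whatever the lens; pixels are square), "cx", "cy" (the principal point, pixels), "world_to_cam" (4x4, takes a point from world to camera coordinates). Camera axes: x right, y up, looking along -z (the intrinsics and any distortion apply to the point x, -y, -z); pixel columns grow to the right and rows downward; lengths in m; the calibration is good to about 2 mm. A picture is of the moment at which its call begins. camera_params takes no time and is no camera call.
- ticket.finish_job(): hands the job in; it is judged then, once.
The state is a dict: "time_s": time; "joint_pos": joint angles; "qvel": joint speeds; "joint_efforts": joint torques, N m; "tcp_pos": TCP position; "eef_rot": TCP orientation; "ft_force": force on the tool from outside, world axes, zero at the start; "wrist_torque": the same for the moment, N m; "width": opening from 0.0 (shut) to 1.0 (fully open); "grip_force": force on a finger pad.
Only numpy, scipy, OpenCV 4.12 (cv2) and the standard library are available. Lean on these libraries where they do the work, as an engineer would, in place of code of your own. Each camera call takes 0.05 s, during which the arm holds its last target. There are 200 camera calls.

TASK

Bring the honey jar that stands on the turntable round to the front: put a fingertip in one of the notches in its rim and lead the plate gently round, taking a fresh notch as often as needed, until the honey jar stands in the middle of the side that faces the front edge of the worktop. Do not touch, lift or tip anything that stands on the plate, and leave the things round it where they are.

Things in the scene. Friction and masses are not known exactly. Their poses are not given: they have to be found in the camera images.
- turntable: low round turntable (lazy Susan), pale wood; its foot is fixed. Origin: on the worktop (z = 0) on the vertical turning axis; axes as the world's, so -x is the side facing the front edge of the worktop (and the robot). Its turning plate is 340 mm in diameter, underside at z = 0.016, top at z = 0.034, free space under its outer 55 mm. Six equal notches are cut in its rim (see notch)
- platter (a joint): angle of the turntable's plate about its vertical axis, rad, growing counter-clockwise seen from above; it turns endlessly either way, with light friction (about 1 N at the rim), and stays where it is left
- notch (a point): middle of one of the six like notches, 165 mm from the axis, at the plate's top; turns with the plate; the rest follow every 60 degrees. Half-round, cut right through, open outwards, nearly 60 mm wide, floor 146 mm from the axis. A shut fingertip lowered to z = 0.022, 160 to 165 mm from the axis, and moved on the circle about the axis meets a side wall and takes the plate along
- front (a point): fixed point at the front of the turntable, 70 mm from the turning axis towards -x, at the plate's top: where the honey jar is to come (its distance from the axis need not be exact)
- honey_jar: honey jar, 59 x 63 mm, 100 mm tall, short wide clear glass jar with a flat golden screw lid nearly as wide as the jar: the widest of the things on the turntable. Origin: centre of its underside. It stands loose on the turntable, about 70 mm from the turning axis, never at the front at the start
- small_tin: closed food tin, 57 mm in diameter, 72 mm tall, stands loose on the turntable, at the front at the start. Origin: centre of its underside
- spice_0: spice jar, 45 mm in diameter, 106 mm tall, slim clear body with a screw cap about as wide as the body. Origin: centre of its underside. It stands loose on the turntable and only rides along
- spice_1: spice jar, 45 mm in diameter, 106 mm tall, slim clear body with a screw cap about as wide as the body. Origin: centre of its underside. It stands loose on the turntable and only rides along
- spice_2: spice jar, 45 mm in diameter, 106 mm tall, slim clear body with a screw cap about as wide as the body. Origin: centre of its underside. It stands loose on the turntable and only rides along
- espresso_cup_b: espresso cup with a handle, 62 x 88 mm, 50 mm tall, loose on the worktop to the right of the turntable; not to be disturbed. Origin: centre of its underside
- tumbler: clear drinking glass, 81 mm in diameter, 93 mm tall, loose, to the right of the turntable and further back; not to be disturbed. Origin: centre of its underside
- keys: flat bunch of keys, 110 x 121 mm, 8 mm thick, loose on the worktop to the left of the turntable; not to be disturbed. Origin: centre of its underside

How it is judged:
At the end, for the whole second after the job is handed in: the honey jar stands at the front of the turntable, within 20 mm to either side of the middle (about 16 degrees of turn) and at least 45 mm in front of the axis; it and the other four things stand upright on the plate, and the plate is at rest (x of honey_jar in the frame of turntable below -0.045 m and y of honey_jar in the frame of turntable between -0.02 and 0.02 m and angle between each of honey_jar, small_tin, spice_0, spice_1, spice_2's own z axis and vertical below 0.15 rad and horizontal distance between each of honey_jar, small_tin, spice_0, spice_1, spice_2 and turntable below 0.12 m and height (world z) of each of honey_jar, small_tin, spice_0, spice_1, spice_2 above 0.028 m and linear speed of honey_jar below 0.02 m/s and velocity of joint platter between -0.05 and 0.05 rad/s); the robot touches nothing.
It fails at once if the robot touches something that stands on the turntable (contact force between any of the fingers, the arm and honey_jar above 0.5 N or contact force between any of the fingers, the arm and small_tin above 0.5 N or contact force between any of the fingers, the arm and spice_0 above 0.5 N or contact force between any of the fingers, the arm and spice_1 above 0.5 N or contact force between any of the fingers, the arm and spice_2 above 0.5 N).
It fails at once if something is lifted off the plate or tipped (height (world z) of any of honey_jar, small_tin, spice_0, spice_1, spice_2 above 0.05 m or angle between any of honey_jar, small_tin, spice_0, spice_1, spice_2's own z axis and vertical above 0.3 rad).
It fails at once if the plate is spun or flicked instead of led round (faster than 2.5 rad/s) (velocity of joint platter above 2.5 rad/s or velocity of joint platter below -2.5 rad/s).
It fails at once if the fingers press on the turntable with more than 25 N (contact force between the fingers and turntable above 25 N).
It fails at once if one of the things round the turntable is moved by more than 15 mm (distance of any of espresso_cup_b, tumbler, keys from where it was at the start of the episode above 0.015 m).
It also fails if it takes over 64 s, if anything falls off the work surface, if the arm or the gripper's body presses on something with over 40 N, if the wrist force passes 120 N, or if a joint passes its speed limit or range.

## Working session

There is one attempt and no reset: what is moved stays moved. The work goes in short steps, Python scripts to look and compute and a shell command to move; the robot and the scene stay as the last step left them, time stands still between calls to the robot, and variables do not carry over. Pictures are saved under pics/ and viewed, at most 10 in all, crops included, and the job is handed in when it is done.

```bash
mkdir -p pics
python3 - <<'E'
from bench import robot,eyes
import cv2,numpy as np
for n in("top","side"):
    im=eyes.capture(n); cv2.imwrite(f"pics/{n}0.png",im[:,:,::-1]); p=eyes.camera_params(n); print(n,p)
s=robot.get_state(); print(s["time_s"],s["tcp_pos"],s["eef_rot"],s["width"],s["ft_force"])
E
```

```text
top {'fovy': 46.17589682870029, 'cx': 258.1790512697429, 'cy': 196.78897517737153, 'world_to_cam': array([[-0.02458718, -0.99969581,  0.00193918,  0.27038854],
       [ 0.99583482, -0.02432177,  0.08787182, -0.55473177],
       [-0.08779792,  0.00409162,  0.9961299 , -1.43706389],
       [ 0.        ,  0.        ,  0.        ,  1.        ]])}
side {'fovy': 56.79110213004755, 'cx': 253.03259529645197, 'cy': 188.95364367688518, 'world_to_cam': array([[ 0.61242656, -0.79047255, -0.00931992, -0.13841439],
       [ 0.66113455,  0.50568597,  0.55424074, -0.53709117],
       [-0.43339914, -0.34559347,  0.83230423, -0.72194397],
       [ 0.        ,  0.        ,  0.        ,  1.        ]])}
0.1 [0.14106984 0.60828072 0.23056444] [-3.13996443e+00  1.02172922e-04  2.91382795e+00] 0.9956973146330081 [-0.53478577  0.0993031  -0.20276124]
```

View pics/top0.png

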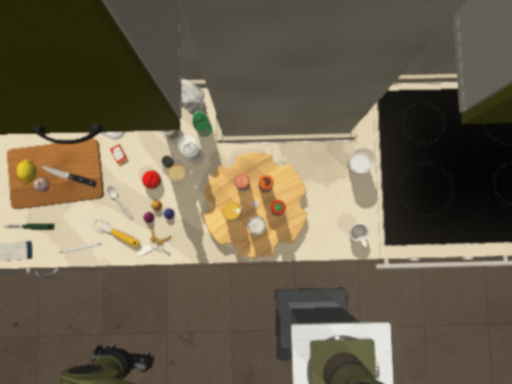

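View pics/side0.png

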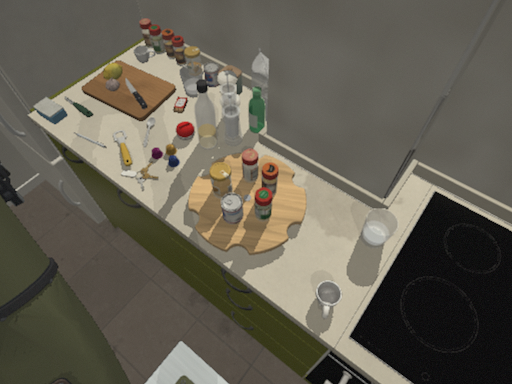

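The top view shows the plate centred near (256,205), the honey jar with its golden lid at (232,211) and the tin at (257,226). The spice jars are at (242,182), (266,184) and (278,208). The side view agrees with this.

```bash
cat > h.py <<'E'
import cv2,numpy as np
from bench import robot,eyes
def ray(n,uv,z):
    p=eyes.camera_params(n); f=192/np.tan(np.radians(p["fovy"]/2)); M=p["world_to_cam"]; uv=np.atleast_2d(np.asarray(uv,float))
    d=np.c_[(uv[:,0]-p["cx"])/f,-(uv[:,1]-p["cy"])/f,-np.ones(len(uv))]@M[:3,:3]
    c=-M[:3,:3].T@M[:3,3]; return c+d*((z-c[2])/d[:,2])[:,None]
def look(roi=(190,320,140,265)):
    im=eyes.capture("top"); x0,x1,y0,y1=roi
    hsv=cv2.cvtColor(im,cv2.COLOR_RGB2HSV)
    m=np.zeros(hsv.shape[:2],np.uint8); m[y0:y1,x0:x1]=cv2.inRange(hsv,(8,75,90),(24,255,255))[y0:y1,x0:x1]
    return im,hsv,m
E
python3 - <<'E'
from h import *
im,hsv,m=look()
c=max(cv2.findContours(m,cv2.RETR_EXTERNAL,cv2.CHAIN_APPROX_NONE)[0],key=cv2.contourArea)[:,0]
W=ray("top",c,.034)[:,:2]
(cx,cy),r=cv2.minEnclosingCircle(W.astype(np.float32)); print("circle",cx,cy,r)
d=W-[cx,cy]; a=np.degrees(np.arctan2(d[:,1],d[:,0])); R=np.hypot(*d.T)
for k in range(-180,180,6):
    s=(a>=k)&(a<k+6); print(k+3,int(1000*R[s].mean()) if s.any() else None,end=" ")
print()
for uv in[(232,211),(257,226),(242,182),(266,184),(278,208)]: print(uv,hsv[uv[1],uv[0]],ray("top",uv,.13 if uv[0]!=257 else .106))
print("cup",ray("top",(359,232),.05),"keys",ray("top",(155,244),.005),"tumbler",ray("top",(360,161),.09))
v=cv2.cvtColor(im,cv2.COLOR_RGB2BGR); cv2.drawContours(v,[c.reshape(-1,1,2)],-1,(255,0,0),1)
cv2.imwrite("pics/m1.png",cv2.resize(v[130:275,140:390],None,fx=3,fy=3,interpolation=cv2.INTER_CUBIC))
E
```

```text
circle 0.5377020835876465 0.26917943358421326 0.17325656116008759
-177 170 -171 170 -165 171 -159 163 -153 150 -147 149 -141 163 -135 171 -129 172 -123 172 -117 171 -111 171 -105 170 -99 162 -93 150 -87 150 -81 164 -75 170 -69 170 -63 171 -57 171 -51 171 -45 170 -39 160 -33 148 -27 149 -21 162 -15 169 -9 169 -3 169 3 169 9 169 15 169 21 159 27 147 33 147 39 163 45 171 51 171 57 170 63 170 69 170 75 170 81 161 87 148 93 148 99 165 105 170 111 170 117 169 123 170 129 171 135 171 141 162 147 148 153 150 159 164 165 171 171 171 177 171 
(232, 211) [ 21 155 224] [[0.51099772 0.33670769 0.13      ]]
(257, 226) [ 21  28 210] [[0.46481531 0.26283508 0.106     ]]
(242, 182) [  9 136 213] [[0.59782958 0.30484484 0.13      ]]
(266, 184) [ 11 157 109] [[0.58999532 0.23261695 0.13      ]]
(278, 208) [ 56 108 135] [[0.51663225 0.19849544 0.13      ]]
cup [[ 0.43923348 -0.05955315  0.05      ]] keys [[0.41683813 0.59622175 0.005     ]] tumbler [[ 0.65971728 -0.06343616  0.09      ]]
```

View pics/m1.png

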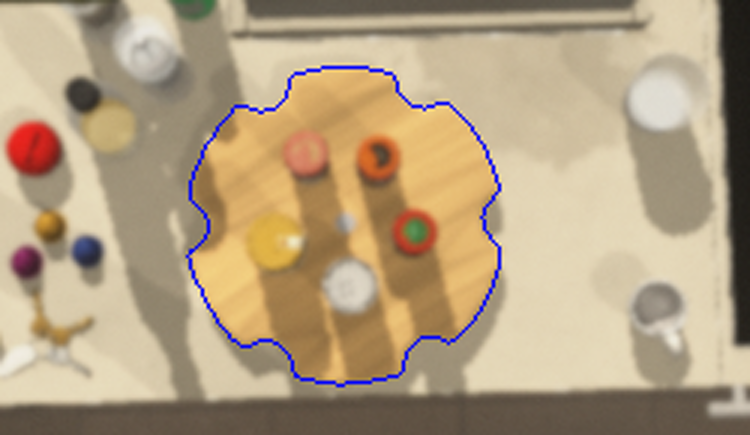

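```bash
cat >> h.py <<'E'
from scipy.spatial.transform import Rotation as Rn
C=np.array([.5375,.269])
def rows(*targets):
    """targets: (theta_deg,r,z,yaw_deg,tilt_deg) -> jog numbers from the measured pose"""
    s=robot.get_state(); R0=Rn.from_euler("xyz",s["eef_rot"]); p0=np.array(s["tcp_pos"])
    for th,r,z,yaw,tilt in targets:
        t=np.radians(th); p=np.r_[C+r*np.array([np.cos(t),np.sin(t)]),z]
        R=Rn.from_euler("xyz",[180,0,yaw],degrees=True)*Rn.from_rotvec([0,-np.radians(tilt),0])
        print(th,np.round(np.r_[R0.inv().apply(p-p0)/.5,(R0.inv()*R).as_rotvec()/(np.pi/4)],3).tolist())
E
python3 -c "
from h import *
rows((150,.165,.15,150,20))"
```

```text
150 [-0.61, -0.386, 0.162, 0.064, -0.441, 0.373]
```

```bash
python3 -m jog '[-0.61,-0.386,0.162,0.064,-0.441,0.373,1,-0.61,-0.386,0.162,0.064,-0.441,0.373,1,-0.61,-0.386,0.162,0.064,-0.441,0.373,1,-0.61,-0.386,0.162,0.064,-0.441,0.373,1,-0.61,-0.386,0.162,0.064,-0.441,0.373,1,-0.61,-0.386,0.162,0.064,-0.441,0.373,1,-0.61,-0.386,0.162,0.064,-0.441,0.373,1,-0.61,-0.386,0.162,0.064,-0.441,0.373,1]'; python3 -c "
from h import *
rows((150,.165,.15,150,20),(150,.165,.06,150,20),(150,.163,.022,150,20))
print(robot.get_state()['joint_pos'])"
```

```text
time_s: 0.95
tcp_pos: [0.3975, 0.3459, 0.15]
eef_rot: [-3.139, 0.352, 2.612]
ft_force: [0.0, -0.1, 0.3]
width: -0.002
grip_force: 0.0
150 [0.01, 0.007, -0.004, -0.006, 0.004, -0.007]
150 [0.072, 0.007, 0.165, -0.006, 0.004, -0.007]
150 [0.095, 0.007, 0.238, -0.006, 0.004, -0.007]
[-1.15232221  0.71188648  0.20594205  2.03595979  0.52624492  0.44506146
 -0.43716437]
```

```bash
python3 -m jog '[0.072,0.007,0.165,0,0,0,1,0.072,0.007,0.165,0,0,0,1,0.072,0.007,0.165,0,0,0,1,0.072,0.007,0.165,0,0,0,1]'; python3 -c "
from h import *
rows((150,.163,.022,150,20))
a=eyes.capture('top')[130:275,140:390];b=eyes.capture('side')[120:290,110:360]
cv2.imwrite('pics/a2.png',cv2.resize(np.vstack([a,b]),None,fx=1.85,fy=1.85,interpolation=cv2.INTER_CUBIC)[:,:,::-1])"
```

```text
time_s: 1.35
tcp_pos: [0.3915, 0.3575, 0.0605]
eef_rot: [-3.141, 0.35, 2.619]
ft_force: [0.4, -0.5, 0.7]
width: 0.0
grip_force: 0.0
150 [0.012, -0.007, 0.078, -0.001, 0.001, 0.001]
```

View pics/a2.png

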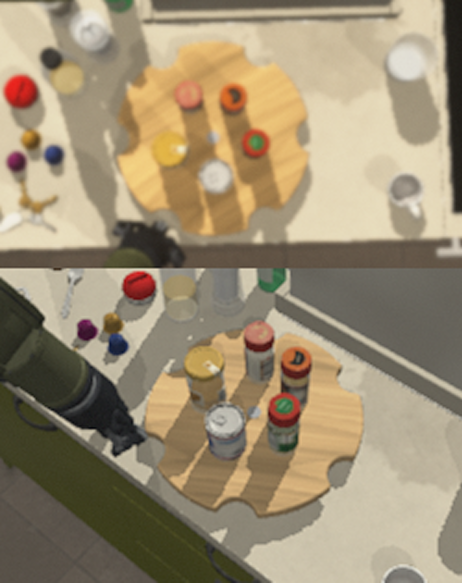

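Crops of both views show the shut finger above the front-left notch, with the hand leaning outward and well clear of the jars. I'll lower it into the notch.

```bash
python3 -m jog '[0.012,-0.007,0.04,0,0,0,1,0.012,-0.007,0.078,0,0,0,1,0.012,-0.007,0.078,0,0,0,1,0.012,-0.007,0.078,0,0,0,1,0.012,-0.007,0.078,0,0,0,1]'; python3 -c "
from h import *
rows(*[(t,.162,.022,t,20) for t in (153,156,159,162,166,170,174,178)])"
```

```text
time_s: 1.95
tcp_pos: [0.3971, 0.3521, 0.0235]
eef_rot: [3.137, 0.348, 2.616]
ft_force: [-0.1, 0.3, 0.3]
width: 0.001
grip_force: 0.0
153 [-0.002, -0.02, 0.004, -0.018, -0.001, -0.065]
156 [-0.003, -0.037, 0.004, -0.04, -0.0, -0.128]
159 [-0.005, -0.054, 0.005, -0.063, -0.0, -0.19]
162 [-0.008, -0.071, 0.006, -0.086, -0.0, -0.253]
166 [-0.013, -0.093, 0.008, -0.116, 0.0, -0.336]
170 [-0.02, -0.114, 0.01, -0.147, 0.0, -0.42]
174 [-0.028, -0.135, 0.013, -0.177, 0.0, -0.503]
178 [-0.037, -0.156, 0.016, -0.208, 0.001, -0.587]
```

```bash
python3 -m jog '[-0.002,-0.02,0.004,-0.018,0,-0.065,1,-0.003,-0.037,0.004,-0.04,0,-0.128,1,-0.005,-0.054,0.005,-0.063,0,-0.19,1,-0.008,-0.071,0.006,-0.086,0,-0.253,1,-0.013,-0.093,0.008,-0.116,0,-0.336,1,-0.02,-0.114,0.01,-0.147,0,-0.42,1,-0.028,-0.135,0.013,-0.177,0,-0.503,1,-0.037,-0.156,0.016,-0.208,0,-0.587,1]'; python3 -c "
from h import *
rows(*[(t,.162,.022,t,20) for t in (182,186,190,194,198,202,206,210)])
print(robot.get_state()['joint_pos'])"
```

```text
time_s: 2.75
tcp_pos: [0.3768, 0.2767, 0.0215]
eef_rot: [-3.111, 0.354, 3.03]
ft_force: [0.6, -2.2, -1.1]
width: 0.002
grip_force: 0.0
182 [-0.001, -0.027, 0.0, -0.103, 0.004, -0.175]
186 [-0.005, -0.049, 0.002, -0.133, 0.003, -0.258]
190 [-0.01, -0.071, 0.005, -0.164, 0.001, -0.342]
194 [-0.017, -0.092, 0.008, -0.194, 0.0, -0.425]
198 [-0.025, -0.113, 0.011, -0.225, -0.001, -0.509]
202 [-0.034, -0.133, 0.016, -0.255, -0.003, -0.592]
206 [-0.045, -0.153, 0.02, -0.286, -0.004, -0.676]
210 [-0.057, -0.171, 0.025, -0.316, -0.005, -0.759]
[-0.88899163  0.94972817 -0.1243496   2.36943815  2.18818977  0.52983332
 -1.72635119]
```

```bash
python3 -m jog '[-0.001,-0.027,0,-0.07,0,-0.09,1,-0.005,-0.049,0.002,-0.07,0,-0.09,1,-0.01,-0.071,0.005,-0.07,0,-0.09,1,-0.017,-0.092,0.008,-0.07,0,-0.09,1,-0.017,-0.092,0.008,-0.07,0,-0.09,1]'; python3 -c "
from h import *
rows(*[(t,.162,.022,178,20) for t in (194,198,202,206,210,214,218)])
print(robot.get_state()['joint_pos'])
im,hsv,m=look(); cv2.imwrite('pics/a3.png',cv2.resize(im[130:275,140:390],None,fx=2.4,fy=2.4,interpolation=cv2.INTER_CUBIC)[:,:,::-1])"
```

```text
time_s: 3.25
tcp_pos: [0.3799, 0.2244, 0.021]
eef_rot: [-3.129, 0.35, 3.1]
ft_force: [-0.0, 0.9, 0.5]
width: -0.001
grip_force: 0.0
194 [-0.001, 0.011, -0.002, -0.019, 0.001, -0.008]
198 [-0.008, -0.011, 0.001, -0.019, 0.001, -0.008]
202 [-0.016, -0.032, 0.004, -0.019, 0.001, -0.008]
206 [-0.025, -0.052, 0.008, -0.019, 0.001, -0.008]
210 [-0.036, -0.071, 0.012, -0.019, 0.001, -0.008]
214 [-0.048, -0.09, 0.017, -0.019, 0.001, -0.008]
218 [-0.061, -0.107, 0.022, -0.019, 0.001, -0.008]
[-0.72205074  0.98163483 -0.2165469   2.50132097  2.40336295  0.70630532
 -1.77988781]
```

View pics/a3.png

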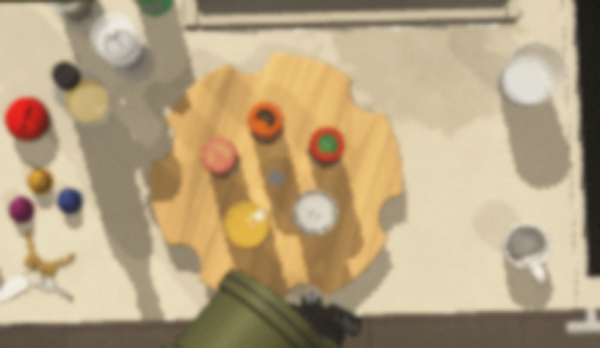

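The plate turned by about 40° with everything upright; the honey jar is now near full-image pixel (242,223). Joint 4 is close to its limit, so I'll lift out and take a fresh notch on the left.

```bash
python3 -m jog '[0,0.02,0,0,0,0,1,0,0.02,0,0,0,0,1,-0.03,0.02,-0.08,0,0,0,1,-0.069,0.02,-0.188,0,0,0,1,-0.069,0.02,-0.188,0,0,0,1,-0.069,0.02,-0.188,0,0,0,1]'
cat >> h.py <<'E'
def check():
    im,hsv,m=look()
    c=max(cv2.findContours(m,cv2.RETR_EXTERNAL,cv2.CHAIN_APPROX_NONE)[0],key=cv2.contourArea)[:,0]
    d=ray("top",c,.034)[:,:2]-C; a=np.degrees(np.arctan2(d[:,1],d[:,0])); R=np.hypot(*d.T)
    # notch phase: mean direction of the shallow rim points, modulo 60, without the arm's side
    s=(R<.163)&(R>.14)&((a>-120)&(a<140))
    print("notch phase",np.degrees(np.angle(np.exp(6j*np.radians(a[s])).mean()))/6,"mod 60")
    y=np.zeros(m.shape,np.uint8); y[160:245,215:300]=cv2.inRange(hsv,(20,120,150),(30,255,255))[160:245,215:300]
    y=cv2.morphologyEx(y,cv2.MORPH_OPEN,np.ones((5,5)))
    k=max(cv2.findContours(y,cv2.RETR_EXTERNAL,cv2.CHAIN_APPROX_NONE)[0],key=cv2.contourArea)
    (u,v),r=cv2.minEnclosingCircle(k); h=ray("top",(u,v),.134)[0,:2]-C
    print("honey px",u,v,r,"rel",h,np.degrees(np.arctan2(h[1],h[0])))
    return im
E
python3 -c "
from h import *
check()
rows((130,.17,.13,150,20))"
```

```text
time_s: 3.9
tcp_pos: [0.3805, 0.2386, 0.1227]
eef_rot: [-3.135, 0.352, 3.102]
ft_force: [0.2, -0.2, -0.4]
width: 0.0
grip_force: 0.0
notch phase 10.93051074368615 mod 60
honey px 242.1904754638672 223.88095092773438 9.43675708770752 rel [-0.06594233  0.03784795] 150.14610406330664
130 [-0.085, 0.326, 0.01, 0.2, 0.004, 0.58]
```

```bash
python3 -c "
from h import *
rows((165,.19,.13,165,20),(145,.19,.13,150,20),(131,.17,.13,145,20))"
```

```text
165 [0.049, 0.158, -0.038, 0.086, 0.003, 0.267]
145 [0.001, 0.28, -0.021, 0.2, 0.004, 0.58]
131 [-0.081, 0.322, 0.008, 0.239, 0.004, 0.684]
```

```bash
python3 -m jog '[0.049,0.158,-0.038,0.086,0.003,0.267,1,0.049,0.158,-0.038,0.086,0.003,0.267,1,0.0,0.28,-0.021,0.2,0.004,0.58,1,0.0,0.28,-0.021,0.2,0.004,0.58,1,-0.08,0.322,0.008,0.24,0.004,0.684,1,-0.08,0.322,0.008,0.24,0.004,0.684,1,-0.08,0.322,0.008,0.24,0.004,0.684,1,-0.08,0.322,0.008,0.24,0.004,0.684,1]'; python3 -c "
from h import *
rows((131,.165,.055,145,20))"
```

```text
time_s: 4.75
tcp_pos: [0.4274, 0.4078, 0.1279]
eef_rot: [3.133, 0.34, 2.525]
ft_force: [-0.1, -0.0, 0.2]
width: 0.001
grip_force: 0.0
131 [0.03, -0.022, 0.144, 0.009, -0.012, -0.007]
```

```bash
python3 -m jog '[0.03,-0.022,0.144,0,0,0,1,0.03,-0.022,0.144,0,0,0,1,0.03,-0.022,0.144,0,0,0,1,0.03,-0.022,0.144,0,0,0,1,0.03,-0.022,0.144,0,0,0,1]'; python3 -c "
from h import *
check();rows((131,.163,.022,145,20))
a=eyes.capture('top')[130:275,140:390];b=eyes.capture('side')[120:290,110:360]
cv2.imwrite('pics/a4.png',cv2.resize(np.vstack([a,b]),None,fx=1.85,fy=1.85,interpolation=cv2.INTER_CUBIC)[:,:,::-1])"
```

```text
time_s: 5.25
tcp_pos: [0.428, 0.3818, 0.0569]
eef_rot: [-3.139, 0.349, 2.53]
ft_force: [0.1, -0.3, 0.3]
width: 0.002
grip_force: 0.0
notch phase 10.983153997773728 mod 60
honey px 242.27777099609375 223.27777099609375 9.611381530761719 rel [-0.06415193  0.03754899] 149.6589846574724
131 [0.031, 0.019, 0.064, -0.002, -0.0, -0.001]
```

View pics/a4.png

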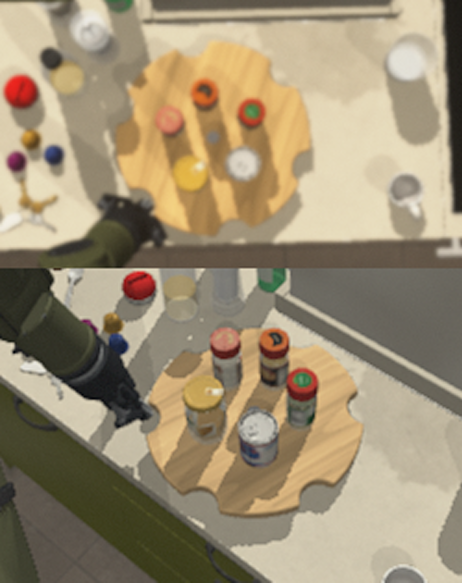

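The finger hovers over the left-front notch, clear of the jars. I'll lower it into place.

```bash
python3 -m jog '[0.025,0.019,0.03,0,0,0,1,0.031,0.019,0.064,0,0,0,1,0.031,0.019,0.064,0,0,0,1,0.031,0.019,0.064,0,0,0,1,0.031,0.019,0.064,0,0,0,1]'; python3 -c "
from h import *
rows(*[(t,.162,.022,max(145,t),20) for t in (134,137,141,145,149,153,157,161,163,165)])"
```

```text
time_s: 5.9
tcp_pos: [0.4308, 0.3909, 0.0222]
eef_rot: [-3.14, 0.349, 2.529]
ft_force: [-0.6, 0.1, 0.0]
width: -0.002
grip_force: 0.0
134 [0.003, -0.015, -0.001, -0.003, 0.0, -0.002]
137 [0.006, -0.032, -0.002, -0.003, 0.0, -0.002]
141 [0.008, -0.055, -0.002, -0.003, 0.0, -0.002]
145 [0.009, -0.077, -0.003, -0.003, 0.0, -0.002]
149 [0.008, -0.1, -0.002, -0.033, 0.0, -0.085]
153 [0.006, -0.122, -0.001, -0.064, 0.0, -0.169]
157 [0.002, -0.145, -0.0, -0.094, 0.0, -0.253]
161 [-0.003, -0.167, 0.002, -0.125, 0.0, -0.336]
163 [-0.006, -0.177, 0.003, -0.14, 0.0, -0.378]
165 [-0.01, -0.188, 0.004, -0.155, 0.0, -0.42]
```

```bash
python3 -m jog '[0.003,-0.015,-0.001,0,0,0,1,0.006,-0.032,-0.002,0,0,0,1,0.008,-0.055,-0.002,0,0,0,1,0.009,-0.077,-0.003,0,0,0,1,0.008,-0.1,-0.002,-0.033,0,-0.085,1,0.006,-0.122,-0.001,-0.064,0,-0.169,1,0.004,-0.135,0,-0.08,0,-0.21,1,0.002,-0.145,0,-0.094,0,-0.253,1]'; python3 -c "
from h import *
check();rows(*[(t,.162,.022,t,20) for t in (157,159,161,163,165)])"
```

```text
time_s: 6.7
tcp_pos: [0.3862, 0.3303, 0.0203]
eef_rot: [-3.121, 0.35, 2.722]
ft_force: [0.5, -0.8, -0.0]
width: 0.004
grip_force: 0.0
notch phase -27.350193571290422 mod 60
honey px 251.57142639160156 226.42857360839844 9.28581428527832 rel [-0.07421326  0.01004664] 172.2904390281482
157 [-0.001, 0.009, -0.003, -0.036, 0.0, -0.021]
159 [-0.002, -0.003, -0.002, -0.051, -0.0, -0.063]
161 [-0.003, -0.014, -0.002, -0.067, -0.001, -0.104]
163 [-0.004, -0.025, -0.001, -0.082, -0.001, -0.146]
165 [-0.005, -0.036, -0.0, -0.097, -0.002, -0.188]
```

```bash
python3 -m jog '[-0.002,-0.003,0,0,0,0,1,-0.003,-0.014,0,0,0,0,1,-0.004,-0.025,0,0,0,0,1,-0.005,-0.036,0,0,0,0,1,-0.005,-0.036,0,0,0,0,1,-0.005,-0.036,0,0,0,0,1]'; python3 -c "
from h import *
check()"
```

```text
time_s: 7.35
tcp_pos: [0.3822, 0.313, 0.0213]
eef_rot: [-3.122, 0.348, 2.716]
ft_force: [0.2, 0.1, -0.9]
width: -0.001
grip_force: 0.0
notch phase -20.708177935820572 mod 60
honey px 254.5 226.5 9.300638198852539 rel [-0.07464014  0.00132131] 178.98583374567227
```

The honey jar is at 179°. Now I'll back off the notch wall, lift clear and check.

```bash
python3 -m jog '[0,0.02,0,0,0,0,1,0,0.02,0,0,0,0,1,-0.03,0.02,-0.08,0,0,0,1,-0.069,0.02,-0.188,0,0,0,1,0.05,0.06,-0.23,0,0,0,1,0.05,0.06,-0.23,0,0,0,1,0.05,0.06,-0.23,0,0,0,1,0.05,0.06,-0.23,0,0,0,1]'; python3 -c "
from h import *
check()
a=eyes.capture('top')[130:275,140:390];b=eyes.capture('side')[120:290,110:360]
cv2.imwrite('pics/a5.png',cv2.resize(np.vstack([a,b]),None,fx=1.85,fy=1.85,interpolation=cv2.INTER_CUBIC)[:,:,::-1])"
```

```text
time_s: 8.2
tcp_pos: [0.3384, 0.3683, 0.1207]
eef_rot: [-3.123, 0.349, 2.718]
ft_force: [-0.3, -0.7, 0.5]
width: -0.002
grip_force: 0.0
notch phase -20.691213878327773 mod 60
honey px 254.5 226.5 9.300638198852539 rel [-0.07464014  0.00132131] 178.98583374567227
```

View pics/a5.png

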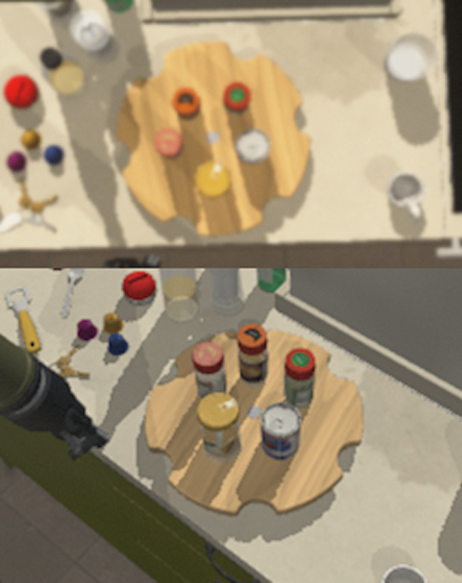

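The honey jar stands in the middle of the front, all five things are upright, and the arm is clear.

```bash
python3 -c "
from bench import ticket
print(ticket.finish_job())"
```

```text
the job is handed in; nothing more can be done
None
```

The honey jar now stands at the front of the turntable, about 1 mm off the middle and 75 mm in front of the axis. The other four things on the plate are upright, the arm is clear, and the job was handed in at about 8 s; no verdict came back.

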